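# File the finished puzzle panels in the lever arch file

### The arm

A 7-joint arm with a two-finger parallel gripper is mounted at the origin on the work surface. World frame = base frame: x ahead of the robot, y to its left, z up, the work surface at z = 0. Lengths are in mm, angles in rad, forces in N, time in s.
With the tool pointing down it reaches from about 425 to 950 mm from the base axis. Payload 16.7 kg.
Tool frame: the origin (TCP) lies at the very end of the fingers, on their centre line; the grasp point (between the pads) lies grasp_offset behind it (grasp_offset is the distance from the TCP to the grasp point, in mm); z points along the fingers, y is the direction in which the jaws open and shut (so a half turn about z gives the same grasp; the last joint's range is limited). The gripper opens to 94 mm and grips with 3 to 60 N. Pads are 16 mm wide; open, the fingers measure 119 mm over their backs; the gripper's body (75 mm by 177 mm) begins 78 mm behind the grasp point.
Start: joints at [-1.486, 0.426, 0.074, 1.606, -0.034, 1.111, -0.067], TCP at [157.044, 656.438, 205.467] pointing down, gripper open.
Joint ranges: [-2.85, 2.85], [-0.5, 2.14], [-1.23, 1.37], [0.21, 2.46], [-1.02, 4.16], [0.16, 2.05], [-2.73, 2.73]. Speed limits (rad/s): [1.89, 1.89, 2.39, 2.39, 3.01, 3.01, 3.01].

### API

Orientations are given as a unit quaternion [x, y, z, w].
In Python, from plant import sense, camera, hand_in, grasp_offset gives the robot as it stands. The module is installed in compiled form; this text tells all that it offers.
- The arm moves only by the shell command python3 -m crank 'ROWS' [FORCE]. ROWS is JSON, a list of rows, each a list of 7 numbers: the turn, a rotation vector about the world's x, y, z in degrees, then the shift along the world's x, y, z in cm, then the opening in per cent of the stroke, from 0 (shut) to 100 (fully open). A call has 1 to 10 rows; each row shifts and turns the commanded pose from where the row before left it; what a row does not reach is not made up. A row lasts 1/12 s, in which the tool goes at most 41.7 mm and 7.16 degrees, less where a joint would pass 70% of its speed; a pose out of reach is approached as far as the arm can. A call is refused whole if a number of a shift passes 4.17 or a number of a turn 7.16, either way. A call with a gripper value outside its range is refused whole. The fingers move at their own pace and stop on an object; FORCE is the grip in N (left out, the last holds). Time passes only in rows, so rows that do not move let the fingers close. It gives the time, the measured TCP pose, the force and the opening at its end, in the units of the state.
- sense(): the state, without advancing time (a new reading comes with each control period).
- camera(name): name is "side" or "top" or "wrist"; returns a dict with "color" (420x560x3 uint8, blue, green, red), "range_z" (420x560 float32, mm along the optical axis (not along the pixel's ray), 0 where there is no reading), "fovy" (degrees; the focal length in pixels is half the picture's height over the tangent of half this angle, whatever the lens; pixels are square), "cx", "cy" (the principal point, pixels), "distortion" ([k1, k2, p1, p2, k3] as OpenCV has them; the pictures are not rectified), "world_to_cam" (4x4, takes a point from world to camera coordinates); the wrist camera has in their place "T_tool_cam" (4x4, takes a point from camera to tool coordinates, whose origin is the TCP and whose axes are the flange's). Camera axes: x right, y up, looking along -z (the intrinsics and any distortion apply to the point x, -y, -z); pixel columns grow to the right and rows downward; lengths in mm; the calibration is good to about 2 mm. A picture is of the moment at which its call begins: read the wrist's pose just before it.
- hand_in(): hands the job in, once; it reports no verdict.
The state is a dict: "clock": time; "qpos": joint angles; "joint_vel": joint speeds; "tau": joint torques, N m; "eef_pos": TCP position; "tool_rot": TCP orientation; "ft_force": force on the tool from outside, world axes, zero at the start; "ft_torque": the same for the moment, N m; "opening": finger opening in mm.
Only numpy, scipy, OpenCV 4.12 (cv2) and the standard library are available. Lean on these libraries where they do the work, as an engineer would, in place of code of your own. Each camera call takes 0.05 s, during which the arm holds its last target. There are 200 camera calls.

### The job

File the finished puzzle panels lying on the blue puzzle mat: first lift the lever of the lever arch file all the way so that its rings spring open, put every panel flat over the two ring posts, then lay the loose aluminium retaining bar across the two black saddles above them. Let go of the bar, then press the lever down again so that the rings are fully shut over the bar, and leave the sand timer, glue bottle and loose puzzle pieces where they are.

Things in the scene. Friction and masses are not known exactly. Their poses are not given: they have to be found in the camera images.
- binder: Grey lever arch file lying open, fixed. Origin midway between its two upright steel posts, at table height. File frame (used below, mm): y along the line of the posts, z up, x towards axle, spine and open cover (roughly away from the robot). Back board x -110 to 85, y -115 to 115, top at z 6: the panels lie on it. Posts: 8 in diameter, at x 0, y -45 and +45, tops at z 50.
- saddle_mid (a point): Point midway between the notch floors of the two black saddles (file x 28, y 0, z 54 mm), where the underside of the laid bar is centred; axes as the file's. Saddles at y -92 and +92, 36 wide in x, solid below; open-topped notch 22 mm wide in x, floor z 54, cheek tops z 66; outer end walls (tops z 62) 220 mm apart keep the bar from sliding out endways.
- lever (a joint): Lever, rad: 0 pressed down, rings shut (start); 1.35 fully lifted, rings open (stops at both ends). Lever, axle and arches turn as one about the axle, over-centre: it is light (under 1 N at the grip) but drops back shut if let go below about 0.6 rad, and springs over to fully open by itself above about 0.85 rad.
- lever_grip (a point): Middle of the lever's black round grip, 12 mm diameter, 46 long along file y; the wire arm joins its inner end 21 mm from here towards the rings, the outer end is free. Lever down: at file x -15, y 142, z 45 mm, only the table below and beside it. Lever up: about x 80, y 142, z 97. It moves on an 87 mm radius circle about lever_axle, up, then towards file +x.
- arch_mid (a point): Point midway between the tops of the two ring arches (6 mm steel wire, at file y -45 and +45, rising from the axle). Rings shut: the arches come down on the post tops, at file x 15 to 49, highest 79 mm. Rings open: they stand wholly beyond file x 60, up to 90 mm high.
- lever_axle (a point): Point on the lever's turning axis (along the file's y), at the same y as lever_grip: file x 65, y 142, z 12 mm.
- bar: Loose retaining bar of plain aluminium, 14 x 14 mm in section, 210 mm long along its local y, 110 g. Origin at the centre of its underside (as laid out); starts on the mat.
- bar_mid (a point): Centre of the retaining bar, 7 mm above its underside.
- mat_mid (a point): Centre of the blue puzzle mat, on its top, 2 mm above the table. The mat is 350 x 400 mm, fixed; the panels and bar start flat on it.
- sandtimer: Bystander: sand timer, 50 mm diameter, 96 mm tall, standing on the mat. Origin at the centre of its underside.
- glue: Bystander: white glue bottle, 48 mm diameter, 130 mm tall. Origin at the centre of its underside.
- piece_1: Bystander: loose wooden puzzle piece, about 35 x 35 mm, 8 mm thick, lying flat. Origin at the centre of its underside.
- piece_2: Bystander: loose wooden puzzle piece, about 35 x 35 mm, 8 mm thick, lying flat. Origin at the centre of its underside.
- piece_3: Bystander: loose wooden puzzle piece, about 35 x 35 mm, 8 mm thick, lying flat. Origin at the centre of its underside.
- panel_1: Puzzle panel (None if absent; 2 to 4 present, all alike): wooden board 50 mm wide (local x), 150 long (local y), 9 thick, 60 g, jigsaw picture in the middle, either side up. Two through slots, 22 mm (x) by 24 (y), at local y -45 and +45, x 0, fit loosely over the posts; middle 66 mm solid. Origin: centre of its underside as laid out; on the posts it lies over the file's origin, y along file y.
- panel_2: Puzzle panel (None if absent; 2 to 4 present, all alike): wooden board 50 mm wide (local x), 150 long (local y), 9 thick, 60 g, jigsaw picture in the middle, either side up. Two through slots, 22 mm (x) by 24 (y), at local y -45 and +45, x 0, fit loosely over the posts; middle 66 mm solid. Origin: centre of its underside as laid out; on the posts it lies over the file's origin, y along file y.
- panel_3: Puzzle panel (None if absent; 2 to 4 present, all alike): wooden board 50 mm wide (local x), 150 long (local y), 9 thick, 60 g, jigsaw picture in the middle, either side up. Two through slots, 22 mm (x) by 24 (y), at local y -45 and +45, x 0, fit loosely over the posts; middle 66 mm solid. Origin: centre of its underside as laid out; on the posts it lies over the file's origin, y along file y.
- panel_4: Puzzle panel (None if absent; 2 to 4 present, all alike): wooden board 50 mm wide (local x), 150 long (local y), 9 thick, 60 g, jigsaw picture in the middle, either side up. Two through slots, 22 mm (x) by 24 (y), at local y -45 and +45, x 0, fit loosely over the posts; middle 66 mm solid. Origin: centre of its underside as laid out; on the posts it lies over the file's origin, y along file y.
Things that resemble listed ones, but are neither listed nor needed, are in the scene too. What is shaped like the panel_2 but purple or red is not meant.

How it is judged (in metres and radians):
On the way, in this order (a step that is already met when the one before it is completed fails the run):
1. the lever is lifted and the rings are open (value of joint lever above 1.15 rad), for 0.2 s.
2. every panel lies over both posts, rings still open (value of joint lever above 1.15 rad and x of panel_1 in the frame of binder between -0.011 and 0.011 m and y of panel_1 in the frame of binder between -0.013 and 0.013 m and z of panel_1 in the frame of binder between 0 and 0.047 m and angle between the z axis of each of panel_1, panel_2, panel_3, panel_4 and the z axis of binder, either way round below 0.12 rad and linear speed of each of panel_1, panel_2, panel_3, panel_4 below 0.03 m/s and x of panel_2 in the frame of binder between -0.011 and 0.011 m and y of panel_2 in the frame of binder between -0.013 and 0.013 m and z of panel_2 in the frame of binder between 0 and 0.047 m and x of panel_3 in the frame of binder between -0.011 and 0.011 m and y of panel_3 in the frame of binder between -0.013 and 0.013 m and z of panel_3 in the frame of binder between 0 and 0.047 m and x of panel_4 in the frame of binder between -0.011 and 0.011 m and y of panel_4 in the frame of binder between -0.013 and 0.013 m and z of panel_4 in the frame of binder between 0 and 0.047 m), for 0.3 s.
3. the bar lies across both saddles, let go, rings still open (all of step 2 and x of bar_mid in the frame of saddle_mid between -0.006 and 0.006 m and y of bar_mid in the frame of saddle_mid between -0.008 and 0.008 m and z of bar_mid in the frame of saddle_mid between 0.003 and 0.011 m and angle between the y axis of bar and the y axis of binder, either way round below 0.08 rad and linear speed of bar below 0.03 m/s and contact force between the fingers and bar below 0.1 N), for 0.3 s.
4. the lever is pressed down and the rings are shut (value of joint lever below 0.06 rad), for 0.2 s.
At the end, for the whole second after the job is handed in: Lever down (within 0.06 rad of shut); every panel present flat over both posts (centre within 11 mm in x, 13 mm in y of the file origin, tilt under 0.12 rad); bar in both notches (middle 3 to 11 mm over the floors, within 6 mm across, 8 mm along, 0.08 rad); all at rest (value of joint lever below 0.06 rad and x of bar_mid in the frame of saddle_mid between -0.006 and 0.006 m and y of bar_mid in the frame of saddle_mid between -0.008 and 0.008 m and z of bar_mid in the frame of saddle_mid between 0.003 and 0.011 m and angle between the y axis of bar and the y axis of binder, either way round below 0.08 rad and linear speed of each of bar, panel_1, panel_2, panel_3, panel_4 below 0.03 m/s and x of panel_1 in the frame of binder between -0.011 and 0.011 m and y of panel_1 in the frame of binder between -0.013 and 0.013 m and z of panel_1 in the frame of binder between 0 and 0.047 m and angle between the z axis of each of panel_1, panel_2, panel_3, panel_4 and the z axis of binder, either way round below 0.12 rad and x of panel_2 in the frame of binder between -0.011 and 0.011 m and y of panel_2 in the frame of binder between -0.013 and 0.013 m and z of panel_2 in the frame of binder between 0 and 0.047 m and x of panel_3 in the frame of binder between -0.011 and 0.011 m and y of panel_3 in the frame of binder between -0.013 and 0.013 m and z of panel_3 in the frame of binder between 0 and 0.047 m and x of panel_4 in the frame of binder between -0.011 and 0.011 m and y of panel_4 in the frame of binder between -0.013 and 0.013 m and z of panel_4 in the frame of binder between 0 and 0.047 m); the robot touches nothing.
It fails at once if the sandtimer is knocked over or shifted more than 60 mm (distance of sandtimer from where it was at the start of the episode above 0.06 m or angle between sandtimer's own z axis and vertical above 0.4 rad).
It fails at once if the glue is knocked over or shifted more than 60 mm (distance of glue from where it was at the start of the episode above 0.06 m or angle between glue's own z axis and vertical above 0.4 rad).
It fails at once if a loose puzzle piece is shifted more than 60 mm (distance of any of piece_1, piece_2, piece_3 from where it was at the start of the episode above 0.06 m).
Of panel_1, panel_2, panel_3, panel_4 only 2 to 4 are there at a start; the rules pass over those that are not, and their reading is None.
At some moment in a run one of bar may be knocked a few centimetres aside while the robot is not near it.
Once in a run the grip may slacken for a moment while it holds something.
It also fails if it takes over 210 s, if anything falls off the work surface, if the arm or the gripper's body presses on something with over 40 N, if the wrist force passes 120 N, or if a joint passes its speed limit or range.

## Working session

There is one attempt and no reset: what is moved stays moved. The work goes in short steps, Python scripts to look and compute and a shell command to move; the robot and the scene stay as the last step left them, time stands still between calls to the robot, and variables do not carry over. Pictures are saved under pics/ and viewed, about 12 in all and at most 16, crops included, and the job is handed in when it is done.

```bash
mkdir -p pics; cat > h.py <<'E'
import numpy as np, cv2
from plant import sense, camera, grasp_offset
from scipy.spatial.transform import Rotation as R
def K(c):
    f=c["color"].shape[0]/2/np.tan(np.radians(c["fovy"])/2)
    return np.array([[f,0,c["cx"]],[0,f,c["cy"]],[0,0,1.]])
def pose(c,s=None):  # cam->world
    if "world_to_cam" in c: return np.linalg.inv(np.array(c["world_to_cam"]))
    T=np.eye(4);T[:3,:3]=R.from_quat(s["tool_rot"]).as_matrix();T[:3,3]=s["eef_pos"]
    return T@np.array(c["T_tool_cam"])
def rays(c,T,uv):
    p=cv2.undistortPoints(np.array(uv,float).reshape(-1,1,2),K(c),np.array(c["distortion"],float)).reshape(-1,2)
    d=np.c_[p[:,0],-p[:,1],-np.ones(len(p))]
    return T[:3,3],d@T[:3,:3].T
def onplane(c,T,uv,z):
    o,d=rays(c,T,uv); return o+d*((z-o[2])/d[:,2])[:,None]
def deep(c,T,uv):
    o,d=rays(c,T,uv); uv=np.array(uv,int).reshape(-1,2)
    return o+d*c["range_z"][uv[:,1],uv[:,0]][:,None]
def shot(n):
    s=sense(); c=camera(n); return c,pose(c,s),s
E
python3 - <<'E'
from h import *
print(sense(),grasp_offset)
for n in("top","side","wrist"):
    c,T,s=shot(n); cv2.imwrite(f"pics/{n}0.png",c["color"]); print(n,c["fovy"],c["distortion"],T.round(2).tolist())
    import pickle; pickle.dump((c,T,s),open(f"{n}0.pkl","wb"))
E
```

```text
{'clock': 0.0, 'qpos': array([-1.48549273,  0.4267576 ,  0.07386   ,  1.60665503, -0.03410077,
        1.11081124, -0.06711524]), 'joint_vel': array([ 0.00064851,  0.00077441,  0.00102139,  0.00016649, -0.00178179,
        0.00042785, -0.00046085]), 'tau': array([-1.05971409e-03, -9.35806561e+01,  3.66581574e+00, -4.54208994e+01,
       -4.89294471e-02,  2.01083254e-02,  1.36687545e-04]), 'eef_pos': array([156.96916845, 656.00677778, 204.73764002]), 'tool_rot': array([ 1.17160568e-01,  9.93112748e-01, -6.85180310e-04, -2.70672861e-05]), 'ft_force': array([ 0.07240486, -0.47407986,  0.54849299]), 'ft_torque': array([-0.02979643, -0.04125951,  0.02766527]), 'opening': 94.20196818245716} 18.8
top 52.5154285393127 [0.0106039 0.        0.        0.        0.       ] [[0.01, 0.98, -0.21, 259.68], [-1.0, 0.01, 0.0, -26.91], [0.0, 0.21, 0.98, 1369.56], [0.0, 0.0, 0.0, 1.0]]
side 53.38017825497616 [-0.09093602  0.          0.          0.          0.        ] [[0.87, 0.27, -0.41, 80.03], [-0.49, 0.45, -0.75, -877.05], [-0.01, 0.85, 0.52, 668.91], [0.0, 0.0, 0.0, 1.0]]
wrist 64.63952018466509 [-0.04434038  0.          0.          0.          0.        ] [[0.23, -0.94, -0.25, 83.76], [0.97, 0.23, 0.06, 673.68], [-0.0, -0.26, 0.97, 382.5], [0.0, 0.0, 0.0, 1.0]]
```

View pics/top0.png

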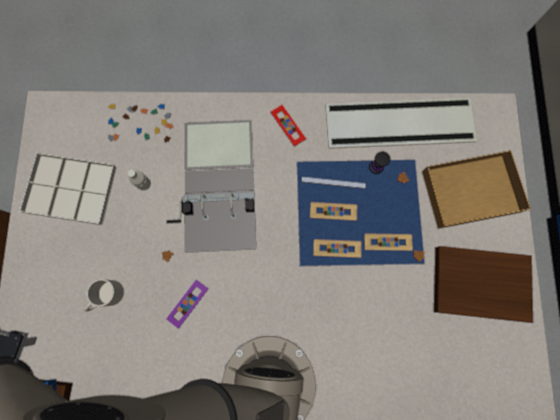

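View pics/side0.png

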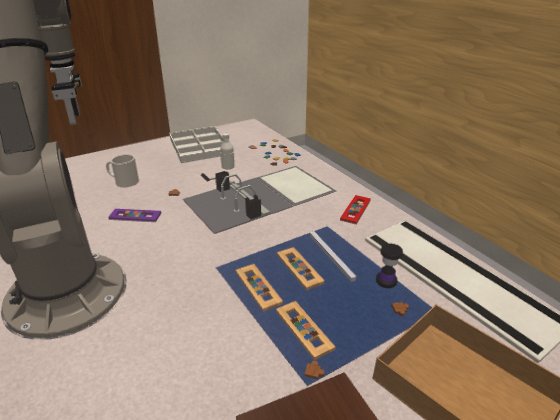

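The top picture shows three wooden panels on the mat at about (334,211), (337,248) and (388,242). The bar is at (333,183), the file at (220,215) and the lever grip at (173,221). The lookalikes are the purple panel at (187,304) and the red one at (288,126). The three wood-coloured ones on the mat fit the description.

```bash
python3 - <<'E'
from h import *; import pickle
D={n:pickle.load(open(n+"0.pkl","rb")) for n in("top","side")}
P={}
for n in D:
    c,T,s=D[n]; im=c["color"]; hsv=cv2.cvtColor(im,cv2.COLOR_BGR2HSV)
    H,S,V=[hsv[...,i].astype(int) for i in range(3)]
    blue=((H>100)&(H<125)&(S>120)).astype(np.uint8)
    cs,_=cv2.findContours(blue,cv2.RETR_EXTERNAL,2); m=max(cs,key=cv2.contourArea)
    hull=np.zeros_like(blue); cv2.drawContours(hull,[cv2.convexHull(m)],-1,1,-1)
    r=cv2.minAreaRect(m); print(n,"mat",onplane(c,T,[r[0]],2).round(0).tolist())
    pan=(hull&(H>8)&(H<25)&(S>80)&(V>130)).astype(np.uint8); pan=cv2.morphologyEx(pan,3,np.ones((7,7)))
    bar=(hull&(S<60)&(V>120)).astype(np.uint8)
    for lab,mk in(("panel",pan),("bar",bar)):
        cs,_=cv2.findContours(mk,cv2.RETR_EXTERNAL,2)
        for q in cs:
            if cv2.contourArea(q)<250: continue
            z={"panel":11,"bar":16}[lab]
            fm=np.zeros_like(mk);cv2.drawContours(fm,[q],-1,1,-1)
            ys,xs=np.nonzero(fm); dz=deep(c,T,np.c_[xs,ys])[:,2]
            w=onplane(c,T,q.reshape(-1,2),z)[:,:2].astype(np.float32)
            (ctr,wh,a)=cv2.minAreaRect(w); b=cv2.boxPoints((ctr,wh,a)); e=b[1]-b[0]; e2=b[2]-b[1]; L=e if np.hypot(*e)>np.hypot(*e2) else e2
            px=cv2.minAreaRect(q)[0]
            print(lab,np.round(px),np.round(ctr,1),np.round(wh,1),"yaw of long axis",round(np.degrees(np.arctan2(L[1],L[0]))%180,1),"z",np.median(dz).round(1))
            P[n,lab,len(P)]=px
    cv2.imwrite(f"pics/m_{n}.png",pan*255)
c,T,s=D["top"]
# file
im=c["color"];hsv=cv2.cvtColor(im,cv2.COLOR_BGR2HSV)
x0,y0=150,165
crop=cv2.resize(im[y0:y0+100,x0:x0+130],None,fx=6,fy=6,interpolation=cv2.INTER_CUBIC); cv2.imwrite("pics/file_top.png",crop)
c2,T2,_=D["side"]
crop=cv2.resize(c2["color"][150:240,180:320],None,fx=5.5,fy=5.5,interpolation=cv2.INTER_CUBIC); cv2.imwrite("pics/file_side.png",crop)
E
```

```text
top mat [[527.0, -293.0, 2.0]]
panel [362. 245.] [ 419.8 -297.3] [ 67.7 317. ] yaw of long axis 97.1 z 9.2
panel [333. 211.] [ 529.9 -205. ] [148.7  49.7] yaw of long axis 86.9 z 9.2
side mat [[426.0, -397.0, 2.0]]
```

View pics/file_top.png

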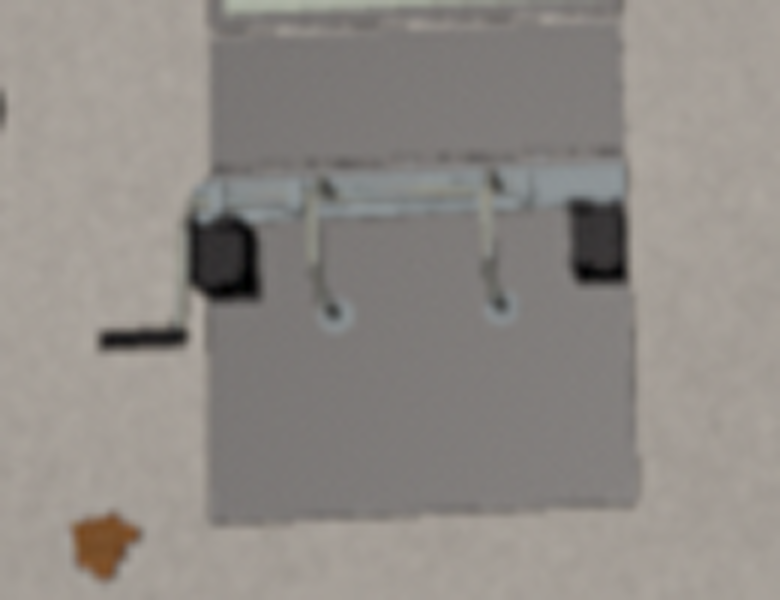

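View pics/file_side.png

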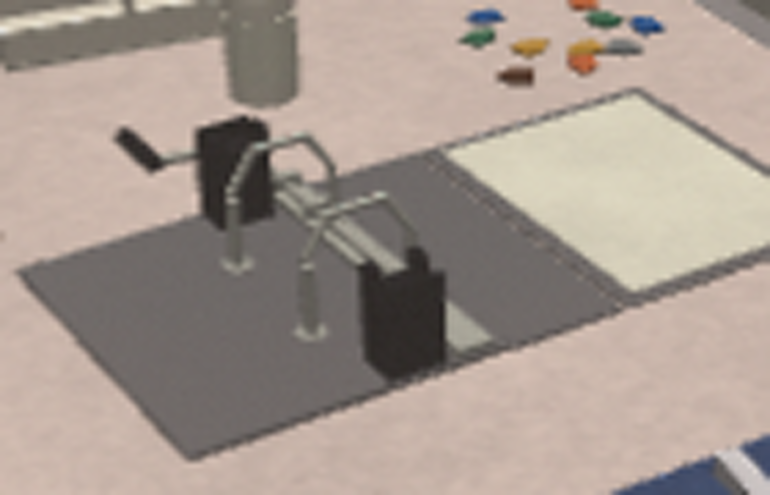

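The crops show the shut rings and the two post feet, at top pixels (205.8,217.7) and (233.7,215.8). The front board corners are at (185,252) and (256.2,249.2), and the grip middle is at (173.8,221.5). I'll triangulate these against the side view.

```bash
cat >> h.py <<'E'
def tri(obs): # obs: list of (c,T,uv)
    A=np.zeros((3,3));b=np.zeros(3)
    for c,T,uv in obs:
        o,d=rays(c,T,[uv]); d=d[0]/np.linalg.norm(d[0]); M=np.eye(3)-np.outer(d,d); A+=M;b+=M@o
    return np.linalg.solve(A,b)
E
python3 - <<'E'
from h import *; import pickle
D={n:pickle.load(open(n+"0.pkl","rb")) for n in("top","side")}
t=D["top"][:2];s=D["side"][:2]
pts={"cornL":((185,252),(183.6,199.1),6),"cornR":((256.2,249.2),(215.1,233.6),6),"postL":((205.8,217.7),(223.1,198.2),7),"postR":((233.7,215.8),(236.4,210),7),"grip":((173.8,221.5),(205.2,177.3),45)}
for k,(a,b,z) in pts.items():
    print(k,"tri",tri([(*t,a),(*s,b)]).round(1),"top",onplane(*t,[a],z)[0].round(1),"side",onplane(*s,[b],z)[0].round(1))
for n in D:
    c,T,_=D[n]; hsv=cv2.cvtColor(c["color"],cv2.COLOR_BGR2HSV); h,S,V=[hsv[...,i].astype(int) for i in range(3)]
    W=deep(c,T,np.stack(np.meshgrid(range(560),range(420)),-1).reshape(-1,2)).reshape(420,560,3)
    reg=(W[...,0]>340)&(W[...,0]<720)&(W[...,1]<-90)&(W[...,1]>-490)&(W[...,2]<40)
    for lab,mk,z in(("panel",reg&(h>8)&(h<25)&(S>80)&(V>150),11),("bar",reg&(S<60)&(V>130),16)):
        mk=mk.astype(np.uint8)
        if lab=="panel": mk=cv2.morphologyEx(mk,cv2.MORPH_OPEN,np.ones((2,2)))
        cs,_=cv2.findContours(mk,cv2.RETR_EXTERNAL,2)
        for q in cs:
            if cv2.contourArea(q)<150: continue
            w=onplane(c,T,q.reshape(-1,2),z)[:,:2].astype(np.float32)
            ctr,wh,a=cv2.minAreaRect(w); b=cv2.boxPoints((ctr,wh,a)); L=max(b[1]-b[0],b[2]-b[1],key=lambda e:np.hypot(*e))
            fm=np.zeros_like(mk);cv2.drawContours(fm,[q],-1,1,-1)
            print(n,lab,np.round(cv2.minAreaRect(q)[0]),np.round(ctr,1),np.round(wh,1),round(np.degrees(np.arctan2(L[1],L[0]))%180,1),"z",np.median(W[...,2][fm>0]).round(1))
    for nm,mk in(("black",(V<60)&(W[...,2]>20)&(W[...,0]>450)&(W[...,1]>60)&(W[...,1]<420)),):
        cs,_=cv2.findContours(mk.astype(np.uint8),cv2.RETR_EXTERNAL,2)
        for q in cs:
            if cv2.contourArea(q)>15: 
                fm=np.zeros((420,560),np.uint8);cv2.drawContours(fm,[q],-1,1,-1); print(n,nm,W[fm>0].mean(0).round(0), np.percentile(W[fm>0],90,axis=0).round(0))
E
```

```text
cornL tri [396.1 270.8   2.3] top [394.6 270.3   6. ] side [395.5 264.2   6. ]
cornR tri [4.076e+02 4.280e+01 2.000e-01] top [404.7  43.1   6. ] side [407.   34.4   6. ]
postL tri [507.6 208.9   3.2] top [506.1 208.4   7. ] side [506.1 202.5   7. ]
postR tri [512.9 118.2   5.5] top [512.8 118.    7. ] side [511.7 116.    7. ]
grip tri [487.7 302.5  42.4] top [486.5 302.1  45. ] side [486.9 297.6  45. ]
top panel [338. 249.] [ 406.  -217.9] [147.2  48.3] 88.1 z 8.8
top panel [334. 212.] [ 526.9 -209.1] [146.9  48.2] 87.0 z 9.4
top bar [361. 252.] [ 393.5 -288.2] [395.9 110.8] 89.7 z -1.2
top bar [333. 182.] [ 626.8 -207.7] [208.5  16.2] 84.2 z 14.0
top bar [336. 158.] [ 708.8 -216.6] [ 14. 250.] 90.3 z -1.4
top black [528. 260.  59.] [545. 275.  63.]
top black [539.  69.  51.] [554.  75.  61.]
side panel [305. 329.] [ 429.6 -382.9] [149.5  50.3] 89.7 z 10.3
side panel [260. 286.] [ 408.6 -220.5] [149.   50.2] 88.0 z 9.6
side panel [301. 268.] [ 529.4 -212.6] [149.4  49.9] 87.0 z 9.6
side bar [257. 327.] [ 343.6 -304.9] [390.4  26. ] 89.3 z -0.7
side bar [332. 254.] [ 624.9 -209.5] [209.9  14.9] 84.2 z 14.6
side bar [356. 246.] [ 697.3 -214.9] [ 17.3 208. ] 90.4 z -1.0
side black [535.  70.  49.] [555.  75.  64.]
side black [541. 253.  33.] [549. 256.  42.]
side black [525. 261.  50.] [543. 276.  63.]
```

The file origin is near (510,163) with a yaw of about 3°. Triangulated heights match the text: grip at 42, board 0 to 6, panel tops about 10 and bar top about 15. I'll swing over the file for a close look.

```bash
python3 -m crank '[[0,0,-7.1,2.6,-3.0,0.8,100],[0,0,-7.1,2.6,-3.0,0.8,100],[0,0,-7.1,2.6,-3.0,0.8,100],[0,0,-7.1,2.6,-3.0,0.8,100],[0,0,-7.1,2.6,-3.0,0.8,100],[0,0,-7.1,2.6,-3.0,0.8,100],[0,0,-7.1,2.6,-3.0,0.8,100],[0,0,-7.1,2.6,-3.0,0,100],[0,0,-7.1,2.6,-3.0,0,100],[0,0,-7.1,2.6,-3.0,0,100]]' 20; python3 -m crank '[[0,0,-2.7,3.0,-2.8,0,100],[0,0,0,3,-2.5,0,100],[0,0,0,2,-2.5,0,100],[0,0,0,0,0,0,100]]'
python3 - <<'E'
from h import *; import pickle
c,T,s=shot("wrist"); print(s["eef_pos"],R.from_quat(s["tool_rot"]).as_matrix().round(3).tolist(),s["clock"]); cv2.imwrite("pics/w1.png",c["color"]); pickle.dump((c,T,s),open("w1.pkl","wb"))
t=pickle.load(open("top0.pkl","rb")); print("glue top",deep(*t[:2],[(134,174),(137,178)]))
E
```

```text
clock: 0.98
eef_pos: [417.9, 354.7, 261.7]
tool_rot: [0.674, 0.738, 0.0, -0.0]
ft_force: [1.4, -0.2, 0.0]
opening: 94.0
clock: 1.32
eef_pos: [501.0, 272.4, 261.7]
tool_rot: [0.692, 0.722, 0.0, 0.001]
ft_force: [-0.6, -0.7, -0.0]
opening: 93.8
[500.95031255 272.3832729  261.7156081 ] [[-0.042, 0.999, 0.002], [0.999, 0.042, -0.001], [-0.002, 0.001, -1.0]] 1.3167
glue top [[616.82556981 409.5409714  129.39302704]
 [612.70102964 409.87407483  99.38024228]]
```

View pics/w1.png

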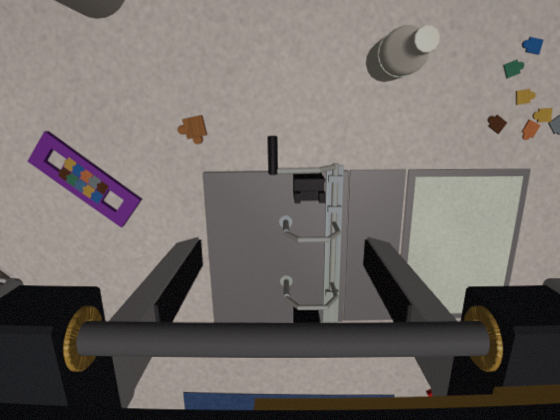

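The wrist view shows the grip at about (272.5,155), the post feet at (286,222) and (286,281), and the board corner at (205,172).

```bash
python3 - <<'E'
from h import *; import pickle
c,T,s=pickle.load(open("w1.pkl","rb")); t=pickle.load(open("top0.pkl","rb"))
print("grip45",onplane(c,T,[(272.5,155),(272,137),(273,174)],45).round(1).tolist(), tri([(c,T,(272.5,155)),(*t[:2],(173.8,221.5))]).round(1))
print("posts",onplane(c,T,[(286,222),(286,281)],8).round(1).tolist(),"corner",onplane(c,T,[(205,172),(214,323)],6).round(1).tolist())
print("depth grip",deep(c,T,[(272,155),(273,155),(272,150)]).round(1).tolist())
E
```

```text
grip45 [[488.6, 304.5, 45.0], [487.3, 325.4, 45.0], [490.0, 281.9, 45.0]] [488.1 303.8  37.2]
posts [[509.2, 210.5, 8.0], [513.1, 121.7, 8.0]] corner [[399.6, 274.5, 6.0], [408.1, 46.1, 6.0]]
depth grip [[488.1, 305.2, 50.8], [489.3, 305.1, 49.9], [487.9, 310.9, 50.2]]
```

```bash
python3 -m crank '[[0,0,0,-0.6,1.7,-2.0,60],[0,0,0,-0.65,1.65,-3.8,60],[0,0,0,0,0,-4.0,60],[0,0,0,0,0,-4.0,60],[0,0,0,0,0,-4.0,60],[0,0,0,0,0,-3.5,60],[0,0,0,0,0,-2.3,60],[0,0,0,0,0,0,20],[0,0,0,0,0,0,5],[0,0,0,0,0,0,5]]' 12; python3 -m crank '[[0,0,0,0,0,0,5],[0,0,0,0,0,0,5]]'
```

```text
clock: 2.2
eef_pos: [485.1, 312.7, 27.1]
tool_rot: [0.689, 0.725, 0.001, -0.0]
ft_force: [0.1, -0.0, -0.1]
opening: 39.7
clock: 2.37
eef_pos: [485.3, 312.7, 27.4]
tool_rot: [0.689, 0.725, 0.001, -0.0]
ft_force: [-0.4, -0.1, 0.4]
opening: 26.5
```

```bash
python3 -m crank '[[0,0,0,0.3,-0.3,0,5],[0,0,0,0,-0.2,0,5],[0,0,0,0,0,0,5],[0,0,0,0,0,0,5]]'
```

```text
clock: 2.7
eef_pos: [488.0, 306.7, 26.4]
tool_rot: [0.69, 0.724, 0.0, -0.0]
ft_force: [-1.5, -1.6, 9.6]
opening: 11.5
```

```bash
python3 -m crank '[[0,0,0,0.9,0.04,1.67,5],[0,0,0,1.25,0.06,1.42,5],[0,0,0,1.53,0.07,1.12,5],[0,0,0,1.73,0.08,0.77,5],[0,0,0,1.86,0.09,0.37,5],[0,0,0,1.82,0.09,-0.03,5],[0,0,0,0.3,0.02,-0.05,5],[0,0,0,0,0,0,5],[0,0,0,0,0,0,5]]'
```

```text
clock: 3.45
eef_pos: [582.4, 311.3, 79.0]
tool_rot: [0.69, 0.724, 0.001, 0.0]
ft_force: [0.5, 0.4, 6.7]
opening: 11.5
```

```bash
python3 -m crank '[[0,0,0,0,0,0,40],[0,0,0,0,0,0,40],[0,0,0,0,0,0,40],[0,0,0,0,0,3,40],[0,0,0,0,0,4,60],[0,0,0,-1.5,-2,3.5,100],[0,0,0,-2,-2,3,100],[0,0,0,-2,-2,2,100],[0,0,0,-1.5,-1,2,100],[0,0,0,0,0,0,100]]';python3 -m crank '[[0,0,0,0,0,0,100],[0,0,0,0,0,0,100]]'
python3 - <<'E'
from h import *; import pickle
c,T,s=shot("wrist"); print(s["eef_pos"]); cv2.imwrite("pics/w2.png",cv2.resize(c["color"][80:330,190:440],None,fx=2.4,fy=2.4,interpolation=cv2.INTER_CUBIC)); pickle.dump((c,T,s),open("w2.pkl","wb"))
E
```

```text
clock: 4.28
eef_pos: [511.3, 240.1, 256.2]
tool_rot: [0.69, 0.724, 0.002, -0.0]
ft_force: [1.6, 1.3, 1.0]
opening: 74.4
clock: 4.45
eef_pos: [511.8, 242.4, 252.0]
tool_rot: [0.689, 0.725, 0.0, -0.0]
ft_force: [-0.0, -0.1, -0.0]
opening: 87.4
[511.7634458  242.43150275 251.98916685]
```

View pics/w2.png

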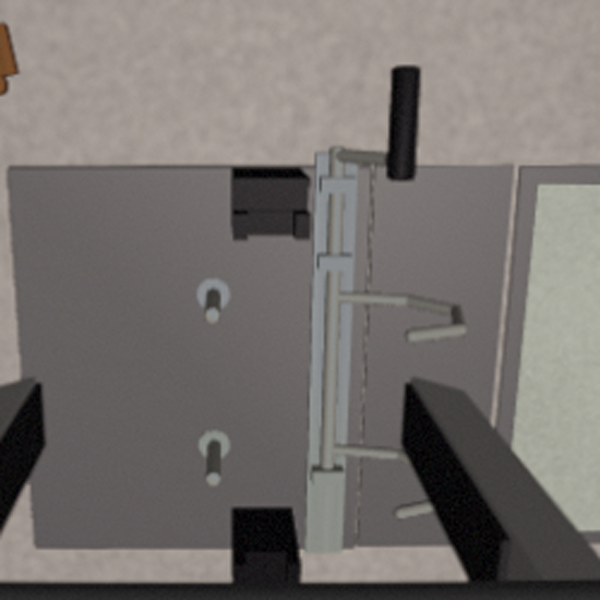

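The rings stand open. The post tops are at crop (212,316) and (213,480), with the feet at (212,293) and (213,444).

```bash
python3 - <<'E'
from h import *; import pickle
c,T,s=pickle.load(open("w2.pkl","rb"))
f=lambda *p:[(190+x/2.4,80+y/2.4) for x,y in p]
tops=onplane(c,T,f((212,315),(213,479)),50); feet=onplane(c,T,f((212.5,293),(213,444)),7); co=onplane(c,T,f((9,168),(35,548)),6)
print(tops.round(1),feet.round(1),co.round(1),sep="\n")
for p in(tops,feet,co):
    d=p[0]-p[1]; print("mid",((p[0]+p[1])/2).round(1),"yaw",np.degrees(np.arctan2(-d[0],d[1])).round(2),"len",np.linalg.norm(d).round(1))
print("saddle notch depth pts",deep(c,T,np.round(f((270,222),(270,235),(240,222),(302,222),(265,550))).astype(int)).round(1))
print("tool yaw",np.degrees(np.arctan2(*R.from_quat(s["tool_rot"]).as_matrix()[[1,0],1])))
E
```

```text
[[508.8 210.4  50. ]
 [513.5 121.   50. ]]
[[508.6 210.7   7. ]
 [513.1 121.    7. ]]
[[398.  273.2   6. ]
 [408.9  46.6   6. ]]
mid [511.2 165.7  50. ] yaw 2.99 len 89.5
mid [510.8 165.8   7. ] yaw 2.85 len 89.9
mid [403.4 159.9   6. ] yaw 2.76 len 226.9
saddle notch depth pts [[533.7 259.1  53.1]
 [537.5 243.7   4. ]
 [519.6 260.2  64.3]
 [548.4 261.7  64.5]
 [542.9  80.7  50.8]]
tool yaw 2.883700632756463
```

The file is at (511,165.5) with a yaw of 2.9°, and feet, tops and corners agree. Now to the mat for a close look at the panels.

```bash
python3 -m crank '[[0,0,-0.6,0,-3.9,0,100],[0,0,-0.6,0,-4.1,0,100],[0,0,-0.6,0,-4.1,0,100],[0,0,-0.6,0,-4.1,0,100],[0,0,-0.6,0,-4.1,0,100],[0,0,-0.6,0,-4.1,0,100],[0,0,-0.6,0,-4.1,0,100],[0,0,-0.6,0,-4.1,0,100],[0,0,-0.6,0,-4.1,0,100],[0,0,-0.6,0,-4.1,0,100]]';python3 -m crank '[[0,0,0,0,-1.5,0,100],[0,0,0,0,0,0,100],[0,0,0,0,0,0,100]]'
python3 - <<'E'
from h import *; import pickle
c,T,s=shot("wrist"); print(s["eef_pos"]); cv2.imwrite("pics/w3.png",c["color"]); pickle.dump((c,T,s),open("w3.pkl","wb"))
E
```

```text
clock: 5.33
eef_pos: [511.8, -167.8, 251.5]
tool_rot: [0.726, 0.687, -0.001, -0.0]
ft_force: [0.2, 0.6, 0.6]
opening: 94.4
clock: 5.58
eef_pos: [511.8, -181.8, 251.3]
tool_rot: [0.727, 0.687, -0.001, -0.0]
ft_force: [-0.7, 1.1, -0.0]
opening: 93.6
[ 511.824663   -181.75579147  251.28948661]
```

View pics/w3.png

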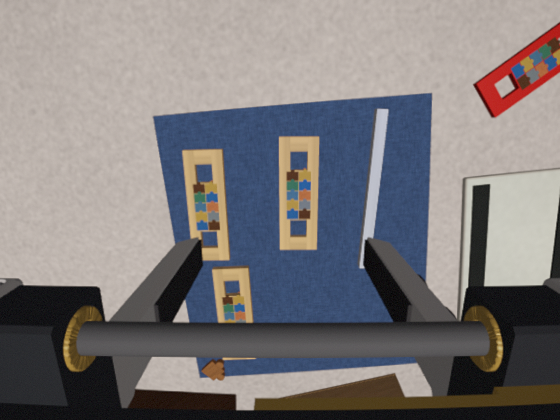

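Candidates in this view are the wood-coloured panels at (206,205), (299,193) and (233,312), and the red board at (540,70). The wooden ones lie on the mat and are the ones meant; red is ruled out. I'll measure them and confirm in a crop.

```bash
cat >> h.py <<'E'
def rects(c,T,lo,hi,z,roi,amin=800):
    hsv=cv2.cvtColor(c["color"],cv2.COLOR_BGR2HSV); m=cv2.inRange(hsv,np.array(lo),np.array(hi))
    k=np.zeros_like(m); x0,y0,x1,y1=roi; k[y0:y1,x0:x1]=m[y0:y1,x0:x1]
    k=cv2.morphologyEx(k,cv2.MORPH_OPEN,np.ones((2,2)))
    out=[]
    for q in cv2.findContours(k,cv2.RETR_EXTERNAL,2)[0]:
        if cv2.contourArea(q)<amin: continue
        w=onplane(c,T,q.reshape(-1,2),z)[:,:2].astype(np.float32)
        ctr,wh,a=cv2.minAreaRect(w); b=cv2.boxPoints((ctr,wh,a)); L=max(b[1]-b[0],b[2]-b[1],key=lambda e:np.hypot(*e))
        fm=np.zeros_like(k);cv2.drawContours(fm,[q],-1,1,-1); ys,xs=np.nonzero(fm)
        out.append((np.round(cv2.minAreaRect(q)[0]),np.round(ctr,1),np.round(wh,1),round(np.degrees(np.arctan2(L[1],L[0]))%180,1),"z",np.median(deep(c,T,np.c_[xs,ys])[:,2]).round(1)))
    return out
PAN=((8,60,130),(28,255,255)); BAR=((0,0,120),(180,70,255))
E
python3 - <<'E'
from h import *; import pickle
c,T,s=pickle.load(open("w3.pkl","rb"))
for r in rects(c,T,*PAN,11,(150,100,420,265))+rects(c,T,*PAN,11,(205,265,270,340)): print("pan",*r)
for r in rects(c,T,*BAR,16,(355,98,425,240)): print("bar",*r)
print("bar ends",onplane(c,T,[(381,109.5),(366,267)],16).round(1), "slots",onplane(c,T,[(299.5,159),(299,229)],11).round(1))
cv2.imwrite("pics/w3c.png",cv2.resize(c["color"][90:360,150:430],None,fx=2.2,fy=2.2,interpolation=cv2.INTER_CUBIC))
E
```

```text
pan [207. 205.] [ 411.6 -214.1] [149.4  50.7] 88.0 z 9.1
pan [300. 194.] [ 532.1 -205.6] [150.   49.6] 87.0 z 9.2
pan [233. 296.] [ 433.1 -346.5] [87.  50.6] 89.4 z 9.1
bar [376. 175.] [ 629.5 -186.3] [167.8  15. ] 84.1 z 14.3
bar ends [[ 635.  -103.2   16. ]
 [ 618.3 -308.5   16. ]] slots [[ 534.6 -157.8   11. ]
 [ 529.8 -250.4   11. ]]
```

View pics/w3c.png

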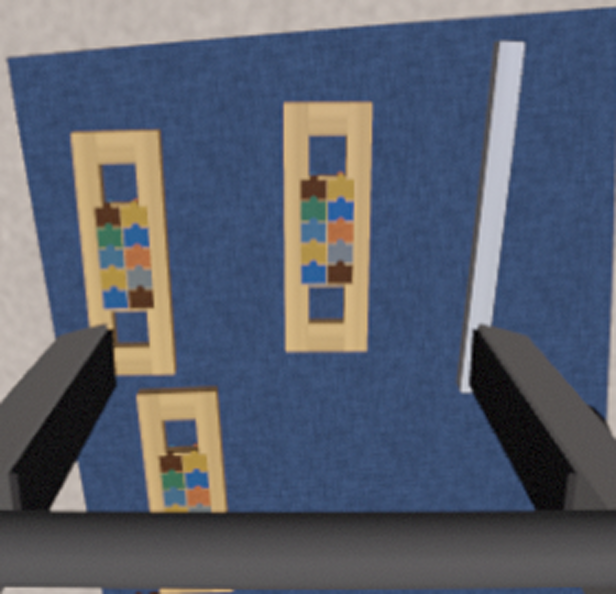

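The crop confirms slotted wooden panels with jigsaw pictures. I'll grasp panel A at (531,-207), yaw 87°.

```bash
python3 -m crank '[[0,0,0,0.95,-1.2,-2,100],[0,0,0,0.97,-1.2,-3.8,100],[0,0,0,0,0,-4,100],[0,0,0,0,0,-4,100],[0,0,0,0,0,-4,100],[0,0,0,0,0,-3.4,100],[0,0,0,0,0,-2,90],[0,0,0,0,0,0,80],[0,0,0,0,0,0,80]]' 30
```

```text
clock: 6.38
eef_pos: [530.8, -203.9, 19.7]
tool_rot: [0.726, 0.688, -0.001, -0.001]
ft_force: [0.4, 0.2, 1.1]
opening: 77.7
```

```bash
python3 -m crank '[[0,0,0,0,-0.2,-1,75],[0,0,0,0,0,-0.5,70],[0,0,0,0,0,0,45],[0,0,0,0,0,0,45],[0,0,0,0,0,0,45],[0,0,0,0,0,0,45],[0,0,0,0,0,0,45],[0,0,0,0,0,0,45]]' 30
```

```text
clock: 7.05
eef_pos: [531.5, -207.0, 5.9]
tool_rot: [0.726, 0.687, 0.0, 0.0]
ft_force: [-1.0, 1.4, 7.3]
opening: 49.6
```

```bash
python3 -m crank '[[0,0,0,0,0,1.5,45],[0,0,0,0,0,3,45],[0,0,0,0,0,3.5,45],[0,0,0.6,-0.2,2,3,45],[0,0,0.6,-0.2,3.4,1,45],[0,0,0.6,-0.2,3.6,0,45],[0,0,0.6,-0.2,3.6,0,45],[0,0,0.6,-0.2,3.6,0,45],[0,0,0.6,-0.2,3.6,0,45],[0,0,0.6,-0.2,3.6,0,45]]' 30;python3 -m crank '[[0,0,0.6,-0.2,3.6,0,45],[0,0,0.6,-0.2,3.6,0,45],[0,0,0.6,-0.2,3.4,0,45],[0,0,0.6,-0.2,2.0,0,45],[0,0,0,0,0.8,0,45],[0,0,0,0,0,0,45],[0,0,0,0,0,0,45],[0,0,0,0,0,0,45]]'
python3 - <<'E'
from h import *; import pickle
c,T,s=shot("wrist"); print(s["eef_pos"],np.degrees(np.arctan2(*R.from_quat(s["tool_rot"]).as_matrix()[[1,0],1]))); cv2.imwrite("pics/w4.png",c["color"]); pickle.dump((c,T,s),open("w4.pkl","wb"))
for r in rects(c,T,*PAN,s["eef_pos"][2]+5,(150,80,420,420),300): print(*r)
E
```

```text
clock: 7.88
eef_pos: [516.8, 28.7, 125.6]
tool_rot: [0.7, 0.714, 0.0, -0.0]
ft_force: [0.9, 0.2, -0.4]
opening: 49.9
clock: 8.55
eef_pos: [509.3, 159.3, 125.4]
tool_rot: [0.686, 0.727, -0.0, 0.0]
ft_force: [-0.4, -0.5, -0.7]
opening: 49.7
[509.34413236 159.25220058 125.40292847] 3.3236563548248466
[284. 362.] [514.3  88.6] [49.3  3.8] 3.2 z 128.7
[284. 220.] [509.1 175.7] [ 49.9 118.9] 93.3 z 128.8
```

View pics/w4.png

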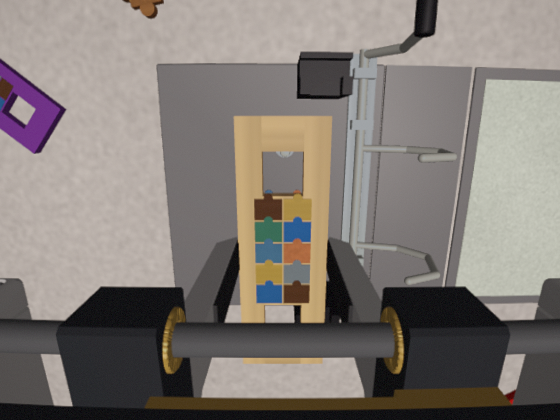

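The held panel's centre is near (509.8,161), so I'll shift about +1.2 and +5 mm and lower it.

```bash
python3 -m crank '[[0,0,-0.4,0.12,0.48,-1.5,45],[0,0,0,0,0,-2.5,45],[0,0,0,0,0,-2,45],[0,0,0,0,0,-1,45],[0,0,0,0,0,-1,45],[0,0,0,0,0,0,45],[0,0,0,0,0,0,45]]'
```

```text
clock: 9.18
eef_pos: [510.6, 165.2, 45.6]
tool_rot: [0.688, 0.725, -0.0, 0.0]
ft_force: [0.7, 0.5, -1.4]
opening: 49.2
```

```bash
python3 -m crank '[[0,0,0,0,0,-1.5,45],[0,0,0,0,0,-1.2,45],[0,0,0,0,0,-0.4,45],[0,0,0,0,0,0,45],[0,0,0,0,0,0,45]]'
```

```text
clock: 9.6
eef_pos: [510.5, 165.6, 14.6]
tool_rot: [0.688, 0.726, -0.0, -0.0]
ft_force: [0.6, 0.4, -0.4]
opening: 49.1
```

```bash
python3 -m crank '[[0,0,0,0,0,-0.4,45],[0,0,0,0,0,0,62],[0,0,0,0,0,0,66],[0,0,0,0,0,0,70],[0,0,0,0,0,0,70],[0,0,0,0,0,2.5,70],[0,0,0,0,0,3.5,70],[0,0,0,0,0,3.5,70],[0,0,0,0,0,3.5,90],[0,0,0,0,-1,1,100]]' 30;python3 -m crank '[[0,0,-0.5,-1.0,-3.7,0,100],[0,0,-0.5,-1.0,-3.7,0,100],[0,0,-0.5,-1.0,-3.7,0,100],[0,0,-0.5,-1.0,-3.7,0,100],[0,0,-0.5,-1.0,-3.7,0,100],[0,0,-0.5,-1.0,-3.7,0,100],[0,0,-0.5,-1.0,-3.7,0,100],[0,0,-0.5,-1.0,-3.7,0,100],[0,0,-0.5,-1.0,-3.7,0,100],[0,0,-0.5,-1.0,-3.0,0,100]]'
python3 -m crank '[[0,0,0,0,0,0,100],[0,0,0,0,0,0,100]]'
python3 - <<'E'
from h import *; import pickle
c,T,s=shot("wrist"); print(s["eef_pos"],np.degrees(np.arctan2(*R.from_quat(s["tool_rot"]).as_matrix()[[1,0],1]))); cv2.imwrite("pics/w5.png",c["color"]); pickle.dump((c,T,s),open("w5.pkl","wb"))
for r in rects(c,T,*PAN,11,(150,80,420,400),300): print(*r)
c,T,s=shot("top"); cv2.imwrite("pics/t5.png",cv2.resize(c["color"][165:265,150:280],None,fx=6,fy=6,interpolation=cv2.INTER_CUBIC))
for r in rects(c,T,*PAN,15,(185,165,256,250),100): print("top",*r)
c,T,s=shot("side")
for r in rects(c,T,*PAN,15,(180,150,320,240),100): print("side",*r)
E
```

```text
clock: 10.43
eef_pos: [512.2, 157.5, 154.8]
tool_rot: [0.688, 0.726, 0.003, 0.001]
ft_force: [1.8, 0.5, 0.6]
opening: 75.9
clock: 11.27
eef_pos: [409.4, -209.6, 150.5]
tool_rot: [0.72, 0.694, 0.0, 0.0]
ft_force: [0.6, 0.3, 0.2]
opening: 94.0
clock: 11.43
eef_pos: [409.5, -208.8, 150.3]
tool_rot: [0.72, 0.694, 0.0, 0.0]
ft_force: [-0.9, 0.6, 0.0]
opening: 93.6
[ 409.52083405 -208.77239115  150.29932913] -2.176441470550609
[308. 378.] [ 431.2 -425.7] [55.1 49.5] 89.8 z 9.3
[307. 303.] [ 432.2 -327.6] [49.4 49.4] 89.3 z 9.3
[283. 198.] [ 410.6 -214.4] [149.5  49.7] 88.0 z 9.2
top [219. 217.] [506.9 163.2] [ 52.  151.4] 93.1 z 13.1
```

View pics/t5.png

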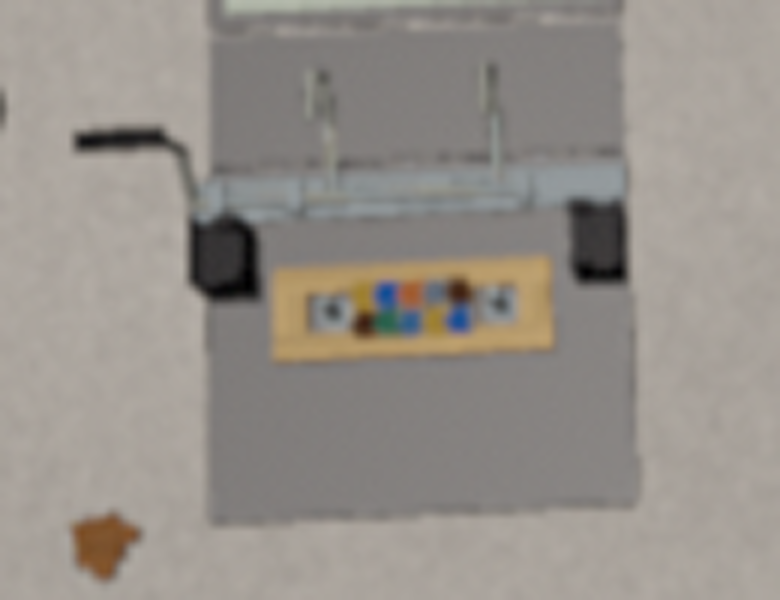

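Panel A lies over both posts. Panel B is at (410.6,-214.4), yaw 88.

```bash
python3 -m crank '[[0,0,0,0.1,-0.56,-3,100],[0,0,0,0,0,-4,90],[0,0,0,0,0,-4,80],[0,0,0,0,0,-2,80],[0,0,0,0,0,-0.8,75],[0,0,0,0,0,-0.6,70],[0,0,0,0,0,0,70],[0,0,0,0,0,0,70]]' 30; python3 -m crank '[[0,0,0,0,0,0,45],[0,0,0,0,0,0,45],[0,0,0,0,0,0,45],[0,0,0,0,0,0,45],[0,0,0,0,0,0,45]]' 30
```

```text
clock: 12.25
eef_pos: [412.2, -212.8, 7.3]
tool_rot: [0.719, 0.695, 0.0, 0.0]
ft_force: [0.7, -1.0, 0.1]
opening: 65.8
clock: 12.67
eef_pos: [412.0, -212.7, 7.1]
tool_rot: [0.719, 0.695, 0.001, 0.0]
ft_force: [-1.8, 2.8, 11.9]
opening: 49.5
```

```bash
python3 -m crank '[[0,0,0,0,0,1.5,45],[0,0,0,0,0,3,45],[0,0,0,0,0,3.5,45],[0,0,0.5,1,2,3,45],[0,0,0.5,1,3.4,1,45],[0,0,0.5,1,3.7,0,45],[0,0,0.5,1,3.7,0,45],[0,0,0.5,1,3.7,0,45],[0,0,0.5,1,3.7,0,45],[0,0,0.5,1,3.7,0,45]]' 30;python3 -m crank '[[0,0,0.5,1,3.7,0,45],[0,0,0.5,1,3.7,0,45],[0,0,0.6,0.9,3.4,0,45],[0,0,0,0,2.2,0,45],[0,0,0,0,1.0,0,45],[0,0,0,0,0,0,45],[0,0,0,0,0,0,45],[0,0,0,0,0,0,45]]'
cat >> h.py <<'E'
def held():
    c,T,s=shot("wrist"); z=s["eef_pos"]
    print(z,np.degrees(np.arctan2(*R.from_quat(s["tool_rot"]).as_matrix()[[1,0],1])),s["opening"])
    for r in rects(c,T,*PAN,z[2]+5,(200,80,380,420),150): print(*r)
    return c
E
python3 -c "
from h import *; held()"
```

```text
clock: 13.5
eef_pos: [481.5, 28.4, 126.8]
tool_rot: [0.697, 0.717, 0.001, -0.0]
ft_force: [1.1, -0.0, 0.7]
opening: 49.2
clock: 14.17
eef_pos: [510.2, 164.6, 126.5]
tool_rot: [0.688, 0.726, -0.0, 0.0]
ft_force: [0.0, -0.2, -0.7]
opening: 49.4
[510.23265971 164.5688458  126.49106016] 3.047222037896878 49.41772391230578
[283. 363.] [514.6  92.8] [48.8  6. ] 3.0 z 128.6
[284. 220.] [510.  181.2] [ 49.5 119.3] 93.0 z 128.7
```

Panel B is centred at about (510.6,165.3), so I can lower it straight.

```bash
python3 -m crank '[[0,0,0,0.05,0,-2,45],[0,0,0,0,0,-2.5,45],[0,0,0,0,0,-2,45],[0,0,0,0,0,-1,45],[0,0,0,0,0,-0.6,45],[0,0,0,0,0,0,45],[0,0,0,0,0,0,45]]'; python3 -m crank '[[0,0,0,0,0,-1,45],[0,0,0,0,0,-0.8,45],[0,0,0,0,0,-0.4,45],[0,0,0,0,0,0,45],[0,0,0,0,0,0,45]]'
```

```text
clock: 14.8
eef_pos: [511.3, 165.7, 46.0]
tool_rot: [0.688, 0.726, 0.0, 0.0]
ft_force: [-0.1, 0.9, -0.7]
opening: 49.0
clock: 15.22
eef_pos: [510.7, 166.0, 23.1]
tool_rot: [0.687, 0.726, -0.0, -0.0]
ft_force: [0.2, -0.6, -0.4]
opening: 49.2
```

```bash
python3 -m crank '[[0,0,0,0,0,-0.3,45],[0,0,0,0,0,0,62],[0,0,0,0,0,0,66],[0,0,0,0,0,0,70],[0,0,0,0,0,0,70],[0,0,0,0,0,2.5,70],[0,0,0,0,0,3.5,70],[0,0,0,0,0,3.5,70],[0,0,0,0,0,2.5,90],[0,0,0,0,-1,1,100]]' 30;python3 -m crank '[[0,0,-0.4,-0.7,-4,0,100],[0,0,-0.4,-0.7,-4,0,100],[0,0,-0.4,-0.7,-4,0,100],[0,0,-0.4,-0.7,-4,0,100],[0,0,-0.4,-0.7,-4,0,100],[0,0,-0.4,-0.7,-4,0,100],[0,0,-0.4,-0.7,-4,0,100],[0,0,-0.4,-0.7,-4,0,100],[0,0,-0.3,-0.7,-4,0,100],[0,0,0,-0.7,-4,0,100]]'
python3 -m crank '[[0,0,0,-0.5,-4,0,100],[0,0,0,-0.3,-4,0,100],[0,0,0,0,-4,0,100],[0,0,0,0,-1,0,100],[0,0,0,0,0,0,100],[0,0,0,0,0,0,100],[0,0,0,0,0,0,100]]'
python3 - <<'E'
from h import *; import pickle
c,T,s=shot("wrist"); print(s["eef_pos"],np.degrees(np.arctan2(*R.from_quat(s["tool_rot"]).as_matrix()[[1,0],1])))
for r in rects(c,T,*PAN,11,(150,80,420,400),300): print(*r)
c,T,s=shot("top"); cv2.imwrite("pics/t6.png",cv2.resize(c["color"][150:270,150:430],None,fx=2.8,fy=2.8,interpolation=cv2.INTER_CUBIC))
for r in rects(c,T,*PAN,24,(185,165,256,250),100): print("top",*r)
for r in rects(c,T,*BAR,16,(301,170,366,196),60): print("bar",*r)
E
```

```text
clock: 16.05
eef_pos: [512.2, 157.9, 153.5]
tool_rot: [0.687, 0.727, 0.002, 0.0]
ft_force: [0.6, 0.9, 0.6]
opening: 75.9
clock: 16.88
eef_pos: [439.7, -245.7, 150.1]
tool_rot: [0.709, 0.705, 0.0, -0.0]
ft_force: [1.0, 0.4, 1.4]
opening: 94.0
clock: 17.47
eef_pos: [432.7, -372.7, 149.9]
tool_rot: [0.709, 0.705, 0.0, -0.001]
ft_force: [0.4, -0.5, 0.2]
opening: 94.2
[ 432.73498545 -372.69690244  149.85624069] -0.3174612376730072
[374. 380.] [ 539.4 -599. ] [108.4  53.6] 6.9 z 1.5
[240. 291.] [ 387.8 -474.7] [33.3 33. ] 88.4 z 8.2
[282. 200.] [ 431.8 -379. ] [149.5  49.7] 89.5 z 9.2
top [220. 217.] [506.7 161.3] [ 53.3 151.7] 93.1 z 22.0
bar [334. 183.] [ 623.5 -209.6] [211.6  17.3] 84.1 z 14.3
```

View pics/t6.png

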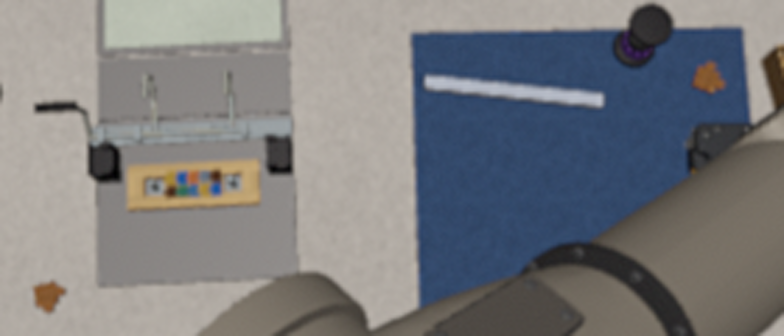

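Two panels are stacked on the posts at z≈22, and the bar has hardly moved, at (333,183). Panel C is at (431.8,-379).

```bash
python3 -m crank '[[0,0,0,-0.1,-0.6,-3,100],[0,0,0,0,0,-4,90],[0,0,0,0,0,-4,80],[0,0,0,0,0,-2,80],[0,0,0,0,0,-0.8,75],[0,0,0,0,0,-0.6,70],[0,0,0,0,0,0,70],[0,0,0,0,0,0,70]]' 30; python3 -m crank '[[0,0,0,0,0,-0.1,45],[0,0,0,0,0,0,45],[0,0,0,0,0,0,45],[0,0,0,0,0,0,45],[0,0,0,0,0,0,45]]' 30
```

```text
clock: 18.23
eef_pos: [432.6, -380.1, 7.5]
tool_rot: [0.709, 0.705, 0.0, 0.001]
ft_force: [-0.3, 0.4, 0.4]
opening: 65.6
clock: 18.65
eef_pos: [432.4, -380.0, 6.1]
tool_rot: [0.709, 0.705, 0.0, 0.0]
ft_force: [-0.6, 2.0, 8.7]
opening: 49.3
```

```bash
python3 -m crank '[[0,0,0,0,0,1.5,45],[0,0,0,0,0,3,45],[0,0,0,0,0,3.5,45],[0,0,0.3,0.5,2,3,45],[0,0,0.3,0.6,3.4,1,45],[0,0,0.3,0.6,4,0,45],[0,0,0.3,0.6,4,0,45],[0,0,0.3,0.6,4,0,45],[0,0,0.3,0.6,4,0,45],[0,0,0.3,0.6,4,0,45]]' 30;python3 -m crank '[[0,0,0.3,0.6,4,0,45],[0,0,0.3,0.6,4,0,45],[0,0,0.3,0.6,4,0,45],[0,0,0.3,0.6,4,0,45],[0,0,0,0.7,4,0,45],[0,0,0,0.7,4,0,45],[0,0,0,0.5,3.5,0,45],[0,0,0,0.2,1.6,0,45],[0,0,0,0,0,0,45],[0,0,0,0,0,0,45]]'
python3 -m crank '[[0,0,0,0,0,0,45]]';python3 -c "
from h import *; held()"
```

```text
clock: 19.48
eef_pos: [472.8, -123.9, 125.7]
tool_rot: [0.696, 0.718, 0.0, 0.0]
ft_force: [2.0, -0.7, -1.5]
opening: 49.5
clock: 20.32
eef_pos: [517.7, 165.3, 125.3]
tool_rot: [0.688, 0.725, -0.0, 0.0]
ft_force: [0.1, -0.3, 0.1]
opening: 49.2
clock: 20.4
eef_pos: [517.7, 163.8, 125.4]
tool_rot: [0.689, 0.725, -0.0, 0.0]
ft_force: [-0.0, 0.1, -0.5]
opening: 49.6
[517.73923482 163.83203345 125.4306669 ] 2.8687494742549213 49.57074970975832
[284. 362.] [522.1  93.2] [49.3  3.8] 2.8 z 128.7
[283. 219.] [517.6 180.7] [ 49.9 119.8] 92.8 z 128.7
```

```bash
python3 -m crank '[[0,0,0,-0.68,-0.05,-2,45],[0,0,0,0,0,-2.5,45],[0,0,0,0,0,-2,45],[0,0,0,0,0,-1,45],[0,0,0,0,0,-0.5,45],[0,0,0,0,0,0,45],[0,0,0,0,0,0,45]]'; python3 -m crank '[[0,0,0,0,0,-0.8,45],[0,0,0,0,0,-0.5,45],[0,0,0,0,0,-0.2,45],[0,0,0,0,0,0,45],[0,0,0,0,0,0,45]]'
```

```text
clock: 21.03
eef_pos: [511.6, 164.2, 46.0]
tool_rot: [0.689, 0.725, 0.0, 0.0]
ft_force: [-0.1, 0.9, 0.3]
opening: 49.7
clock: 21.45
eef_pos: [511.1, 164.6, 30.3]
tool_rot: [0.689, 0.725, -0.0, -0.0]
ft_force: [-1.0, 0.1, 0.2]
opening: 49.2
```

```bash
python3 -m crank '[[0,0,0,0,0,-0.2,45],[0,0,0,0,0,0,62],[0,0,0,0,0,0,66],[0,0,0,0,0,0,70],[0,0,0,0,0,0,70],[0,0,0,0,0,2.5,70],[0,0,0,0,0,3.5,70],[0,0,0,0,0,3.5,70],[0,0,0,0,0,2,70],[0,0,0,0,-1,0.8,70]]' 30;python3 -m crank '[[0,0,-1,1.2,-3.6,1,60],[0,0,-1,1.2,-3.6,1,60],[0,0,-1,1.2,-3.6,1,60],[0,0,-1,1.2,-3.6,1,60],[0,0,-1,1.2,-3.6,1,60],[0,0,-1,1.2,-3.6,0,60],[0,0,-1,1.2,-3.6,0,60],[0,0,-1,1.2,-3.6,0,60],[0,0,-0.8,1.2,-3.4,0,60],[0,0,0,0.7,-2,0,60]]'
python3 -m crank '[[0,0,0,0,0,0,60],[0,0,0,0,0,0,60],[0,0,0,0,0,0,60]]'
python3 - <<'E'
from h import *; import pickle
c,T,s=shot("wrist"); print(s["eef_pos"],np.degrees(np.arctan2(*R.from_quat(s["tool_rot"]).as_matrix()[[1,0],1]))); cv2.imwrite("pics/w7.png",c["color"]); pickle.dump((c,T,s),open("w7.pkl","wb"))
for r in rects(c,T,*BAR,16,(180,60,360,420),300): print(*r)
c,T,s=shot("top"); cv2.imwrite("pics/t7.png",c["color"]); 
for r in rects(c,T,*PAN,33,(185,165,256,250),100): print("top",*r)
E
```

```text
clock: 22.28
eef_pos: [512.3, 156.4, 154.1]
tool_rot: [0.688, 0.726, 0.002, 0.0]
ft_force: [-0.6, 0.9, 0.4]
opening: 65.8
clock: 23.12
eef_pos: [625.6, -192.0, 200.5]
tool_rot: [0.744, 0.669, -0.001, 0.0]
ft_force: [0.0, 1.1, 0.5]
opening: 56.2
clock: 23.37
eef_pos: [625.5, -187.1, 200.5]
tool_rot: [0.742, 0.67, -0.0, -0.001]
ft_force: [-0.2, 0.3, -0.1]
opening: 56.5
[ 625.4693688  -187.13019793  200.50513759] -5.86570414483891
[314. 394.] [ 639.  -474.7] [ 17.3 125.4] 175.6 z -1.4
[286. 199.] [ 627.7 -207.5] [209.6  15.1] 84.4 z 14.1
[270. 155.] [ 620.7 -156.6] [205.3 198.3] 84.0 z -1.5
top [213. 216.] [506.2 179.4] [ 52.3 112.3] 93.1 z 31.7
```

View pics/w7.png

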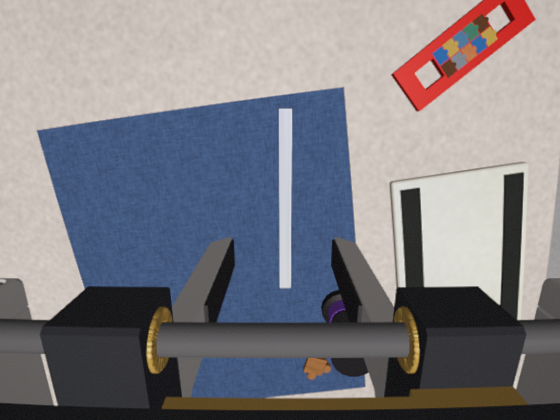

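The bar lies at (627.5,-207.5), yaw 84.4, and its full length is visible. The timer at (340,310) is well clear.

```bash
python3 -m crank '[[0,0,0.2,0.1,-1,-3,60],[0,0,0,0.1,-1,-4,60],[0,0,0,0,0,-4,60],[0,0,0,0,0,-4,60],[0,0,0,0,0,-2.5,60],[0,0,0,0,0,-1,50],[0,0,0,0,0,0,50],[0,0,0,0,0,0,50]]' 30; python3 -c "
from h import *
c,T,s=shot('wrist'); print(s['eef_pos'])
for r in rects(c,T,*BAR,16,(180,60,360,420),300): print(*r)"
```

```text
clock: 24.13
eef_pos: [628.6, -207.1, 17.4]
tool_rot: [0.741, 0.672, 0.0, 0.0]
ft_force: [-0.8, 0.2, 0.8]
opening: 47.0
[ 628.59021338 -207.12516669   17.39262117]
[279. 377.] [ 617.8 -295.2] [30.9 14.4] 83.6 z 14.2
[280. 192.] [ 629.7 -179.1] [150.6  14.5] 84.1 z 14.3
```

```bash
python3 -m crank '[[0,0,0,0,0,-0.8,50],[0,0,0,0,0,-0.5,50],[0,0,0,0,0,0,50],[0,0,0,0,0,0,5],[0,0,0,0,0,0,5],[0,0,0,0,0,0,5],[0,0,0,0,0,0,5],[0,0,0,0,0,0,5]]' 40;  python3 -m crank '[[0,0,0,0,0,0,5]]'
```

```text
clock: 24.85
eef_pos: [628.1, -207.4, 3.5]
tool_rot: [0.741, 0.671, 0.0, 0.0]
ft_force: [-1.2, -0.0, 0.6]
opening: 17.3
clock: 24.93
eef_pos: [628.0, -207.4, 3.4]
tool_rot: [0.741, 0.671, -0.0, -0.0]
ft_force: [-1.6, 0.5, 2.2]
opening: 13.9
```

```bash
python3 -m crank '[[0,0,0,0,0,1.5,5],[0,0,0,0,0,3,5],[0,0,0,0,0,4,5],[0,0,0.8,-0.8,2,3.5,5],[0,0,0.8,-0.9,3.4,2,5],[0,0,0.8,-0.9,3.6,0.8,5],[0,0,0.8,-0.9,3.6,0,5],[0,0,0.8,-0.9,3.6,0,5],[0,0,0.8,-0.9,3.6,0,5],[0,0,0.8,-0.9,3.6,0,5]]' 40;python3 -m crank '[[0,0,0.8,-0.9,3.6,0,5],[0,0,0.8,-0.9,3.6,0,5],[0,0,0.8,-0.9,3.4,0,5],[0,0,0.6,0,2.0,0,5],[0,0,0,0,1.0,0,5],[0,0,0,0,0,0,5],[0,0,0,0,0,0,5],[0,0,0,0,0,0,5]]'
python3 - <<'E'
from h import *; import pickle
c,T,s=shot("wrist"); print(s["eef_pos"],np.degrees(np.arctan2(*R.from_quat(s["tool_rot"]).as_matrix()[[1,0],1])),s["opening"]); cv2.imwrite("pics/w8.png",c["color"]); pickle.dump((c,T,s),open("w8.pkl","wb"))
for r in rects(c,T,(90,0,140),(140,70,255),s["eef_pos"][2]+12,(240,20,330,420),200): print(*r)
E
```

```text
clock: 25.77
eef_pos: [565.3, 28.1, 152.3]
tool_rot: [0.707, 0.707, 0.0, -0.0]
ft_force: [1.0, -0.1, -1.2]
opening: 13.4
clock: 26.43
eef_pos: [539.5, 160.6, 151.6]
tool_rot: [0.69, 0.724, -0.0, 0.0]
ft_force: [-1.0, -0.5, -2.4]
opening: 13.9
[539.51320635 160.6205138  151.61552809] 2.792302849495656 13.889585285327582
[284. 378.] [544.   83.5] [12.7 28.6] 92.7 z 162.6
[327. 191.] [560.6 200.2] [ 3.2 43. ] 94.7 z 9.3
[320. 157.] [555.6 216. ] [ 9.9 79.3] 93.2 z 9.7
[321.  70.] [553.1 258.6] [8.5 9. ] 93.9 z 17.5
[283. 188.] [538.6 193.6] [ 13.  142.4] 92.8 z 162.6
```

View pics/w8.png

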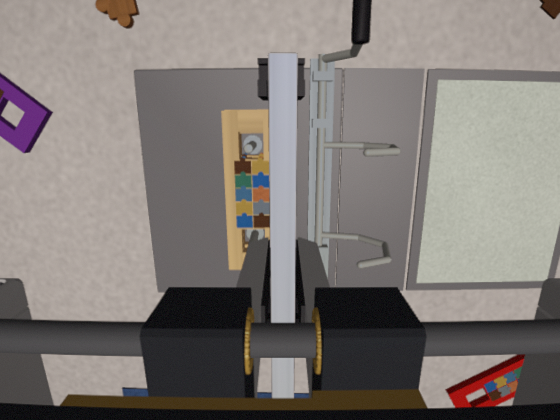

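The held bar's centre is near (540.2,159.8) and the target is about (539.0,166.9). I'll check the notch against the depth picture from before.

```bash
python3 - <<'E'
from h import *; import pickle
c,T,s=pickle.load(open("w2.pkl","rb"))
W=deep(c,T,np.stack(np.meshgrid(range(560),range(420)),-1).reshape(-1,2)).reshape(-1,3)
V=c["color"].reshape(-1,3).max(1)
a=np.radians(2.9); F=(W[:,:2]-[511,165.5])@np.array([[np.cos(a),-np.sin(a)],[np.sin(a),np.cos(a)]])
for lo,hi in((49,57),(60,69)):
    m=(V<70)&(W[:,2]>lo)&(W[:,2]<hi)&(abs(F[:,0]-28)<30)&(F[:,1]>70)&(F[:,1]<125)
    print(lo,m.sum(),"x",np.percentile(F[m,0],[2,25,50,75,98]).round(1),"y",np.percentile(F[m,1],[2,50,98]).round(1),"z",np.median(W[m,2]).round(1))
m=(V<70)&(W[:,2]>60)&(W[:,2]<69)&(abs(F[:,0]-28)<30)&(F[:,1]>70)&(F[:,1]<125)
x=np.sort(F[m,0]); print("cheek gap",[(x[i].round(1),x[i+1].round(1)) for i in np.argsort(np.diff(x))[-2:]])
E
```

```text
49 496 x [10.3 20.5 27.5 35.3 43.6] y [ 86.5  99.  113.1] z 51.5
60 237 x [10.1 14.5 27.7 40.1 44.5] y [ 86.9  97.5 112.6] z 63.0
cheek gap [(np.float64(19.0), np.float64(20.0)), (np.float64(27.8), np.float64(28.9))]
```

The notch centre is at file x≈27.5, which agrees with 28.

```bash
python3 -m crank '[[0,0,0.1,-0.14,0.71,-1.5,5],[0,0,0,0,0,-2.5,5],[0,0,0,0,0,-2,5],[0,0,0,0,0,-1.3,5],[0,0,0,0,0,-0.3,5],[0,0,0,0,0,0,5],[0,0,0,0,0,0,5],[0,0,0,0,0,0,5]]'
python3 - <<'E'
from h import *
c,T,s=shot("wrist"); print(s["eef_pos"],np.degrees(np.arctan2(*R.from_quat(s["tool_rot"]).as_matrix()[[1,0],1])),s["opening"]); cv2.imwrite("pics/w9.png",c["color"])
for r in rects(c,T,(90,0,140),(140,70,255),s["eef_pos"][2]+12,(240,20,330,420),200): print(*r)
c,T,s=shot("side"); cv2.imwrite("pics/s9.png",cv2.resize(c["color"][130:250,170:330],None,fx=5,fy=5,interpolation=cv2.INTER_CUBIC))
E
```

```text
clock: 27.15
eef_pos: [538.4, 169.6, 76.4]
tool_rot: [0.688, 0.725, 0.001, 0.0]
ft_force: [-0.9, -0.5, -1.1]
opening: 13.6
[538.38823403 169.62101252  76.36379045] 3.012845085575406 13.624063134726734
[284. 378.] [543.2  92.5] [12.7 28.5] 92.8 z 87.3
[324. 149.] [556.3 228. ] [ 5.5 93. ] 93.0 z 9.6
[284. 188.] [537.4 202.6] [ 13.  142.4] 93.0 z 87.4
```

View pics/s9.png

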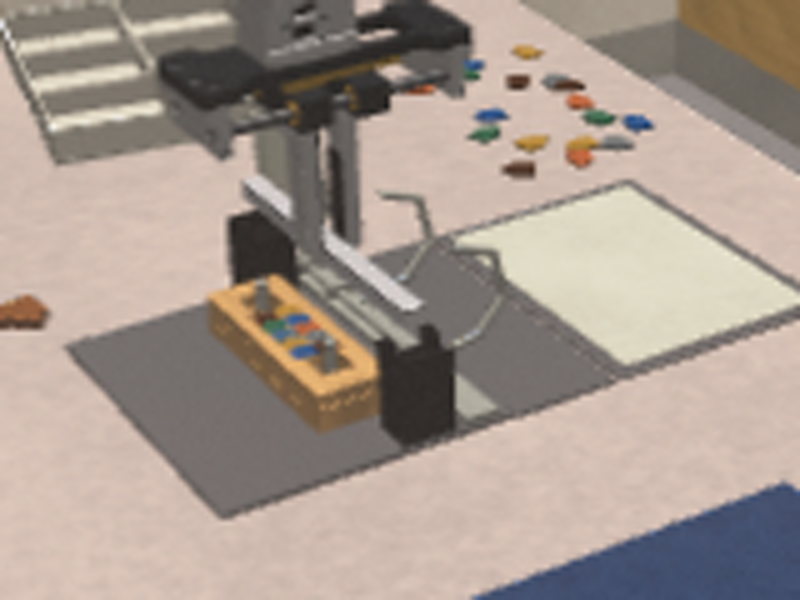

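The side picture shows the bar held above the saddles, three panels stacked and the rings open. Bar centre is (539.1,168.9), so I'll shift y by -2 mm and lower.

```bash
python3 -m crank '[[0,0,0,0,-0.2,0,5],[0,0,0,0,0,-0.6,5],[0,0,0,0,0,-0.6,5],[0,0,0,0,0,-0.5,5],[0,0,0,0,0,-0.2,5],[0,0,0,0,0,0,5],[0,0,0,0,0,0,5]]'
```

```text
clock: 27.83
eef_pos: [537.6, 167.6, 56.0]
tool_rot: [0.688, 0.726, -0.0, -0.0]
ft_force: [0.1, -0.1, -1.2]
opening: 13.5
```

```bash
python3 -m crank '[[0,0,0,0,0,-0.1,5],[0,0,0,0,0,0,5],[0,0,0,0,0,0,25],[0,0,0,0,0,0,30],[0,0,0,0,0,0,33],[0,0,0,0,0,1,33],[0,0,0,0,0,3,33],[0,0,0,0,0,3.5,33],[0,0,0,0,0,3.5,33],[0,0,0,0,0,2,33]]' 10;python3 -m crank '[[0,0,0,-1,2,1.5,33],[0,0,0,-1,2,1.5,33],[0,0,0,0,2,0,33],[0,0,0,0,0,0,33],[0,0,0,0,0,0,33]]'
python3 - <<'E'
from h import *
c,T,s=shot("wrist"); print(s["eef_pos"]); cv2.imwrite("pics/w10.png",cv2.resize(c["color"][60:340,150:430],None,fx=2.1,fy=2.1))
for r in rects(c,T,(90,0,140),(140,70,255),68,(200,60,360,330),200): print("bar",*r)
for r in rects(c,T,*PAN,33,(150,60,360,330),200): print("pan",*r)
E
```

```text
clock: 28.67
eef_pos: [538.7, 167.3, 189.2]
tool_rot: [0.688, 0.725, 0.001, 0.0]
ft_force: [0.0, 1.0, 0.3]
opening: 31.0
clock: 29.08
eef_pos: [517.5, 229.2, 215.3]
tool_rot: [0.687, 0.726, 0.0, -0.0]
ft_force: [0.6, 0.1, -0.1]
opening: 31.3
[517.45761136 229.17567678 215.25744584]
bar [329. 211.] [566.  214.4] [18.  58.4] 92.7 z 9.7
bar [300. 238.] [538.6 178. ] [ 12.9 187.3] 93.1 z 66.2
bar [332. 160.] [563.4 266.6] [18.2 38.2] 93.2 z 9.9
pan [272. 236.] [510.1 168. ] [ 45.3 153.4] 93.1 z 31.2
```

View pics/w10.png

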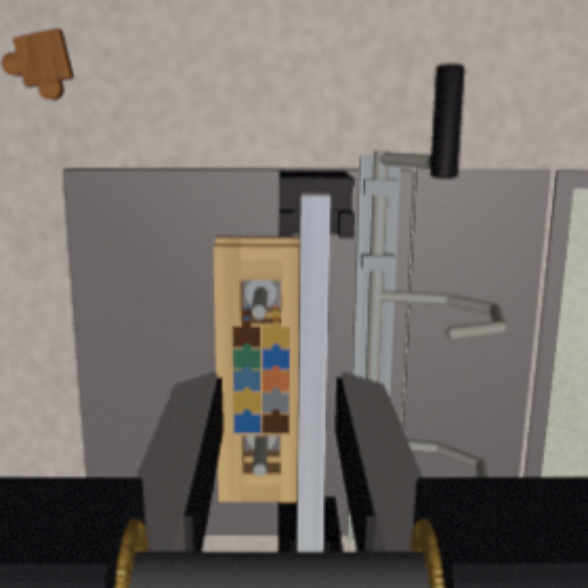

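The bar lies in the notches, with file-frame centre about (28.2,-0.2) and top at about 67. Next I'll grasp the raised grip and bring it back down the arc.

```bash
python3 -m crank '[[0,0,0,2,2.5,-1,50],[0,0,0,2,2.5,-1,50],[0,0,0,2,2.5,-1,50],[0,0,0,0.5,0.5,-1.5,50],[0,0,0,0,0,-2,50],[0,0,0,0,0,0,50],[0,0,0,0,0,0,50],[0,0,0,0,0,0,50]]' 12
python3 - <<'E'
from h import *
c,T,s=shot("wrist"); print(s["eef_pos"])
V=c["color"].max(2); W=deep(c,T,np.stack(np.meshgrid(range(560),range(420)),-1).reshape(-1,2)); m=(V.reshape(-1)<60)&(W[:,2]>80)&(W[:,2]<112)&(W[:,1]>270)
print("grip",m.sum(),np.percentile(W[m],[3,50,97],axis=0).round(1).tolist())
E
```

```text
clock: 29.8
eef_pos: [583.2, 306.6, 151.1]
tool_rot: [0.689, 0.725, 0.0, 0.0]
ft_force: [0.6, -0.6, -0.3]
opening: 47.4
[583.15428953 306.6492811  151.11699724]
grip 916 [[577.5, 288.6, 97.6], [582.8, 310.6, 100.5], [588.3, 331.6, 102.2]]
```

```bash
python3 -m crank '[[0,0,0,0,0.2,-2,50],[0,0,0,0,0,-3,50],[0,0,0,0,0,-2,50],[0,0,0,0,0,-0.2,30],[0,0,0,0,0,0,5],[0,0,0,0,0,0,5],[0,0,0,0,0,0,5],[0,0,0,0,0,0,5],[0,0,0,0,0,0,5]]' 12;python3 -m crank '[[0,0,0,0,0,0,5]]'
```

```text
clock: 30.6
eef_pos: [582.7, 310.1, 79.4]
tool_rot: [0.688, 0.726, 0.0, -0.0]
ft_force: [-4.6, -0.4, 12.0]
opening: 11.6
clock: 30.68
eef_pos: [582.7, 310.1, 79.4]
tool_rot: [0.688, 0.726, 0.0, -0.0]
ft_force: [-4.5, -0.6, 9.6]
opening: 11.9
```

```bash
python3 -m crank '[[0,0,0,-0.3,-0.02,0.05,5],[0,0,0,-1.82,-0.09,0.03,5],[0,0,0,-1.86,-0.09,-0.37,5],[0,0,0,-1.73,-0.08,-0.77,5],[0,0,0,-1.53,-0.07,-1.12,5],[0,0,0,-1.25,-0.06,-1.42,5],[0,0,0,-0.9,-0.04,-1.67,5],[0,0,0,0,0,-0.1,5],[0,0,0,0,0,0,5],[0,0,0,0,0,0,5]]'
```

```text
clock: 31.52
eef_pos: [488.7, 305.4, 24.9]
tool_rot: [0.688, 0.726, -0.0, -0.0]
ft_force: [-0.6, 0.9, -1.4]
opening: 11.5
```

```bash
python3 -m crank '[[0,0,0,0,0,-0.2,5],[0,0,0,0,0,0,5],[0,0,0,0,0,0,30],[0,0,0,0,0,0,45],[0,0,0,0,0,0,50],[0,0,0,0,0,0,50],[0,0,0,0,0,2,50],[0,0,0,0,0,3.5,50],[0,0,0,0,0,4,50],[0,0,0,0,0,4,50]]';python3 -m crank '[[0,0,0,0.5,-1.5,3.5,50],[0,0,0,1,-3,3,60],[0,0,0,0,-1,0,100],[0,0,0,0,0,0,100],[0,0,0,0,0,0,100],[0,0,0,0,0,0,100]]'
python3 - <<'E'
from h import *
c,T,s=shot("wrist"); print(s["eef_pos"])
cv2.imwrite("pics/w11.png",cv2.resize(c["color"][60:340,130:430],None,fx=2,fy=2))
V=c["color"].max(2); W=deep(c,T,np.stack(np.meshgrid(range(560),range(420)),-1).reshape(-1,2)); m=(V.reshape(-1)<60)&(W[:,2]>20)&(W[:,2]<112)&(W[:,1]>282)&(W[:,0]<540)&(W[:,0]>440)
print("grip",m.sum(),np.percentile(W[m],[3,50,97],axis=0).round(1).tolist())
for r in rects(c,T,(90,0,140),(140,70,255),68,(200,60,360,330),200): print("bar",*r)
for r in rects(c,T,*PAN,33,(150,60,360,330),200): print("pan",*r)
E
```

```text
clock: 32.35
eef_pos: [488.6, 304.4, 158.9]
tool_rot: [0.688, 0.725, -0.001, 0.0]
ft_force: [0.1, 0.8, -0.1]
opening: 47.0
clock: 32.85
eef_pos: [502.7, 252.3, 220.4]
tool_rot: [0.688, 0.726, -0.001, -0.0]
ft_force: [0.1, -0.1, -0.3]
opening: 76.8
[502.67769028 252.29374143 220.42532811]
grip 427 [[483.6, 283.9, 46.2], [488.7, 304.9, 48.5], [493.7, 325.0, 50.2]]
bar [312. 275.] [539.4 162.3] [12.9 84.3] 93.2 z 66.2
bar [313. 205.] [535.1 242. ] [13.  59.6] 93.1 z 66.2
bar [341. 183.] [561.4 266.9] [17.9 30.9] 93.1 z 9.6
pan [285. 256.] [510.6 165.5] [ 46.2 149.4] 93.1 z 31.3
```

View pics/w11.png

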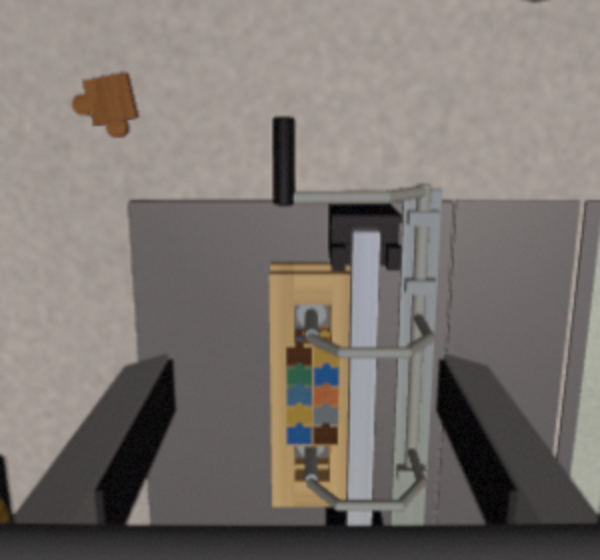

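Rings are closed over the bar. The grip sits at (488.7,304.9), top about 49, matching its start position. The bar and panels are unchanged and the robot is clear.

```bash
python3 -c "
from plant import hand_in; print(hand_in())"
```

```text
the job is handed in; nothing more can be done
None
```

I lifted the lever to spring the rings open and put all three panels over the posts. Then I laid the bar in the saddle notches, let go, pressed the lever down again and handed the job in at about 33 s; no verdict is reported.

Last checks by wrist camera:
- **Lever:** the grip was back where it started, top at about 49 mm against about 50 mm at the start, and the arches were down over the bar.
- **Bar:** its centre was about 0.2 mm off the notch centre across and along. Its top read 66 mm against the 68 expected; the camera read about 1.5–2 mm low on most surfaces.
- **Panels:** the stack was within about 1 mm of the file origin, with its top reading 31 mm against 33 expected.
- **Bystanders:** the sand timer, glue bottle and loose pieces were never approached, but I did not re-measure them at the end.

**Disagreement:** the top and side cameras read up to about 7 mm off the wrist camera for the same objects. I used wrist measurements for both picking and placing.

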